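Put the domed stakes away in their caddy

TASK

Put the four round, dome-topped steel stakes away in the wooden caddy, each standing upright on the floor of its own pocket: the largest stake in the widest pocket, the next in the next widest, and so on down to the smallest in the narrowest. The six-sided and the square stake belong to another set: leave them standing where they are, and do not knock any stake over.

Things in the scene. Friction and masses are not known exactly. Their poses are not given: they have to be found in the camera images.
- stake_largest: largest of the four domed stakes: a loose, solid, bare steel cylinder 50 mm in diameter, standing upright on the bench, with a rounded (domed) top and a thin dark line around its foot; 52 mm tall, straight-sided up to 42 mm; about 700 g. Origin at the centre of its underside, z axis up along its axis.
- stake_second: second of the four domed stakes: a loose, solid, bare steel cylinder 40 mm in diameter, standing upright on the bench, with a rounded (domed) top and a thin dark line around its foot; 52 mm tall, straight-sided up to 42 mm; about 460 g. Origin at the centre of its underside, z axis up along its axis.
- stake_third: third of the four domed stakes: a loose, solid, bare steel cylinder 31 mm in diameter, standing upright on the bench, with a rounded (domed) top and a thin dark line around its foot; 52 mm tall, straight-sided up to 42 mm; about 280 g. Origin at the centre of its underside, z axis up along its axis.
- stake_smallest: smallest of the four domed stakes: a loose, solid, bare steel cylinder 22 mm in diameter, standing upright on the bench, with a rounded (domed) top and a thin dark line around its foot; 52 mm tall, straight-sided up to 42 mm; about 140 g. Origin at the centre of its underside, z axis up along its axis.
- pocket_largest: pocket of the largest domed stake: an 88 mm plywood square with a round recess 70 mm wide, 10 mm deep, lined dark grey. Four such, two by two at 90 mm, fill a dark-edged wooden caddy fixed to the bench (196 x 196, rim 22 mm above bench). Origin on the recess axis, 6 mm above the bench; recess floor 6 mm and rim 16 mm above the origin; z up. Which pocket is in which corner varies.
- pocket_second: pocket of the second domed stake: an 88 mm plywood square with a round recess 58 mm wide, 10 mm deep, lined dark grey. Four such, two by two at 90 mm, fill a dark-edged wooden caddy fixed to the bench (196 x 196, rim 22 mm above bench). Origin on the recess axis, 6 mm above the bench; recess floor 6 mm and rim 16 mm above the origin; z up. Which pocket is in which corner varies.
- pocket_third: pocket of the third domed stake: an 88 mm plywood square with a round recess 48 mm wide, 10 mm deep, lined dark grey. Four such, two by two at 90 mm, fill a dark-edged wooden caddy fixed to the bench (196 x 196, rim 22 mm above bench). Origin on the recess axis, 6 mm above the bench; recess floor 6 mm and rim 16 mm above the origin; z up. Which pocket is in which corner varies.
- pocket_smallest: pocket of the smallest domed stake: an 88 mm plywood square with a round recess 40 mm wide, 10 mm deep, lined dark grey. Four such, two by two at 90 mm, fill a dark-edged wooden caddy fixed to the bench (196 x 196, rim 22 mm above bench). Origin on the recess axis, 6 mm above the bench; recess floor 6 mm and rim 16 mm above the origin; z up. Which pocket is in which corner varies.
- stake_hexagonal: look-alike that does not belong in the caddy: a loose six-sided steel stake, 36 mm across its flats, 50 mm tall, flat-topped, standing upright; about 400 g. Origin at the centre of its underside, z up.
- stake_square: look-alike that does not belong in the caddy: a loose square steel stake, 34 x 34 mm, 50 mm tall, flat-topped, standing upright; about 420 g. Origin at the centre of its underside, z up.
Not all that is in view belongs to the job. What is shaped like the stake_largest but orange or turquoise is not meant.

How it is judged:
By the outcome, as a careful person would: the job done as asked, in the order asked, and still so for the second after the job is handed in, with the robot touching nothing.
It also fails if it takes over 112 s, if anything falls off the work surface, if the arm or the gripper's body presses on something with over 40 N, if the wrist force passes 120 N, or if a joint passes its speed limit or range.

ROBOT

A 6-joint arm with a two-finger parallel gripper is mounted at the origin on the work surface. World frame = base frame: x ahead of the robot, y to its left, z up, the work surface at z = 0. Lengths are in mm, angles in rad, forces in N, time in s.
With the tool pointing down it reaches from about 400 to 925 mm from the base axis. Payload 12.5 kg.
Tool frame: the origin (TCP) lies at the centre of the arm's flange, where the gripper is bolted on; the fingertips stand 190 mm ahead of it and the grasp point (between the pads) lies 171 mm ahead of it; z points along the fingers, y is the line along which they close (so a half turn about z gives the same grasp; the last joint's range is limited). The gripper opens to 95 mm and grips with 3 to 60 N. Pads are 20 mm wide; open, the fingers measure 119 mm over their backs; the gripper's body (75 mm by 180 mm) begins 59 mm behind the grasp point.
Start: joints at [1.161, 0.491, 1.559, -0, 1.092, -0.106], TCP at [186.944, 596.387, 404.761] pointing down, gripper open.
Joint ranges: [-3.1, 3.1], [-0.84, 2.19], [0.05, 2.79], [-1.13, 4.28], [0.06, 2.93], [-2.69, 2.69]. Speed limits (rad/s): [2.22, 2.22, 2.79, 3.14, 3.14, 3.14].

INTERFACE

Orientations are given as [roll, pitch, yaw] about the fixed x, y, z axes, in that order (R = Rz(yaw) Ry(pitch) Rx(roll)).
In Python, from cell import env, read_camera, search_frame, cut_out gives the robot as it stands. The module is installed in compiled form; this text tells all that it offers.
- The arm moves only by the tool move_arm, never from a script. Its argument "commands" is a list of rows, each a list of 3 entries, a list of its own where there are three numbers: the shift along the world's x, y, z normalised to -1 to 1, where 1 is 0.03 m, then the turn about the world's z normalised to -1 to 1, where 1 is 0.08 rad, then the opening, from -1 (shut) to 1 (fully open), so that 0 is half open. A call has 1 to 20 rows; each row shifts and turns the commanded pose from where the row before left it; what a row does not reach is not made up. A row lasts 1/12 s, in which the tool goes at most 41.7 mm and 7.16 degrees, less where a joint would pass 70% of its speed; a pose out of reach is approached as far as the arm can. A call with a number of a shift or a turn outside -1 to 1 is refused whole. A call with a gripper value outside its range is refused whole. The fingers move at their own pace and stop on an object; the grip force is fixed at half the most. Time passes only in rows, so rows that do not move let the fingers close. It gives the time, the measured TCP pose, the force, the opening and the grip force at its end, in the units of the state.
- env.state(): the state, without advancing time (a new reading comes with each control period).
- read_camera(name): name is "scene" or "top" or "wrist"; returns a dict with "image" (400x640x3 uint8, red, green, blue), "fx", "fy", "cx", "cy" (pixels), "D" ([k1, k2, p1, p2, k3] as OpenCV has them; the pictures are not rectified), "rvec" (rotation vector, rad) and "tvec" (3), from world to camera coordinates, as OpenCV has them. Camera axes: x right, y down, z forward; pixel columns grow to the right and rows downward; lengths in mm; the calibration is good to about 2 mm. A picture is of the moment at which its call begins. There is no depth.
- env.job_done(): hands the job in; it is judged then, once.
Trained networks look in a picture, given as the dict that the camera call returned (one of the last four; its "shot" number tells which), for a name from the list of things; names that differ only in an ending like _2 or _b are one class to them, and where a whole thing is asked for, a point or a joint stands for the part that bears it (a point fixed in the world has none). Each returns a list of dicts, best first, with "confidence" (0 to 1); they miss things now and then, are a little off and sometimes report something else, mostly with a low value. They report only what shows in the picture. A call takes as long as a camera call. They do not tell look-alikes from the thing itself.
- search_frame(thing, picture): "at" ([column, row] in pixels, amid what is visible of it).
- cut_out(thing, picture): "region" (400x640 bool, what is visible of it) and "at" ([column, row] in pixels, amid what is visible of it).
The state is a dict: "t": time; "joints": joint angles; "qvel": joint speeds; "tau": joint torques, N m; "eef_pos": TCP position; "tcp_rot": TCP orientation; "ft_force": force on the tool from outside, world axes, zero at the start; "moment": the same for the moment, N m; "opening": opening from 0.0 (shut) to 1.0 (fully open); "grip_force": force on a finger pad.
Only numpy, scipy, OpenCV 4.12 (cv2) and the standard library are available. Lean on these libraries where they do the work, as an engineer would, in place of code of your own. Each camera call takes 0.05 s, during which the arm holds its last target. There are 200 camera calls.

## Working session

There is one attempt and no reset: what is moved stays moved. The work goes in short steps, Python scripts to look and compute and a tool call to move; the robot and the scene stay as the last step left them, time stands still between calls to the robot, and variables do not carry over. Pictures are saved under pics/ and viewed, at most 14 in all, crops included, and the job is handed in when it is done.

Besides the shell and the picture viewer there is one more tool, called after "Emit:" as name(argument=value, ...), one argument or row to a line, values as JSON. move_arm: Moves the arm, as the interface text tells. Its arguments: {"type":"object","properties":{"commands":{"type":"array","items":{"type":"array"}}},"required":["commands"]}

```bash
mkdir -p pics; cat > h.py <<'E'
import numpy as np, cv2
from cell import env, read_camera, search_frame, cut_out
def ray(p,u,v):
    K=np.array([[p['fx'],0,p['cx']],[0,p['fy'],p['cy']],[0,0,1.]])
    n=cv2.undistortPoints(np.array([[[u,v]]],float),K,np.array(p['D'],float))[0,0]
    R=cv2.Rodrigues(np.array(p['rvec'],float))[0]
    return -R.T@np.array(p['tvec'],float).ravel(), R.T@np.array([n[0],n[1],1])
def at_z(p,u,v,z):
    o,d=ray(p,u,v); return o+d*(z-o[2])/d[2]
def save(p,n,s=1): cv2.imwrite('pics/'+n,cv2.cvtColor(p['image'],cv2.COLOR_RGB2BGR))
E
cat > a.py <<'E'
from h import *
N=['stake_largest','stake_second','stake_third','stake_smallest','stake_hexagonal','stake_square','pocket_largest','pocket_second','pocket_third','pocket_smallest']
for c in ['top','scene']:
    p=read_camera(c); save(p,c+'1.png'); print(c,np.round(ray(p,p['cx'],p['cy']),2).tolist())
    for n in N:
        z=25 if 'stake' in n else 22
        print(n,[(round(r['confidence'],2),np.round(r['at']).tolist(),np.round(at_z(p,*r['at'],z)[:2]).tolist()) for r in search_frame(n,p)[:6]])
print(env.state()['t'])
E
python3 a.py
```

```text
top [[481.65, 7.54, 1087.64], [0.11, -0.02, -0.99]]
stake_largest [(0.82, [348.0, 158.0], [689.0, -66.0]), (0.74, [423.0, 146.0], [716.0, -239.0]), (0.72, [389.0, 164.0], [675.0, -159.0])]
stake_second [(0.54, [353.0, 210.0], [568.0, -75.0]), (0.32, [461.0, 213.0], [561.0, -323.0])]
stake_third [(0.51, [349.0, 262.0], [452.0, -65.0])]
stake_smallest [(0.67, [288.0, 154.0], [697.0, 72.0])]
stake_hexagonal [(0.54, [296.0, 212.0], [565.0, 53.0])]
stake_square [(0.52, [287.0, 262.0], [454.0, 73.0])]
pocket_largest [(0.58, [463.0, 253.0], [471.0, -325.0]), (0.27, [422.0, 214.0], [560.0, -232.0]), (0.18, [464.0, 210.0], [568.0, -331.0])]
pocket_second [(0.91, [424.0, 214.0], [560.0, -237.0])]
pocket_third [(0.71, [462.0, 212.0], [564.0, -325.0]), (0.55, [464.0, 251.0], [475.0, -328.0])]
pocket_smallest [(0.58, [422.0, 253.0], [471.0, -231.0])]
scene [[1055.53, 484.87, 518.62], [-0.58, -0.59, -0.56]]
stake_largest [(0.8, [251.0, 202.0], [679.0, -154.0]), (0.78, [271.0, 220.0], [686.0, -63.0]), (0.78, [217.0, 197.0], [729.0, -226.0])]
stake_second [(0.7, [307.0, 200.0], [574.0, -69.0])]
stake_third [(0.79, [346.0, 186.0], [454.0, -52.0])]
stake_smallest [(0.49, [308.0, 254.0], [698.0, 76.0])]
stake_hexagonal [(0.81, [344.0, 222.0], [570.0, 52.0])]
stake_square [(0.63, [384.0, 206.0], [457.0, 74.0])]
pocket_largest [(0.84, [278.0, 151.0], [460.0, -334.0]), (0.73, [346.0, 183.0], [441.0, -64.0]), (0.33, [308.0, 254.0], [697.0, 75.0])]
pocket_second [(0.6, [272.0, 177.0], [567.0, -221.0]), (0.47, [344.0, 182.0], [442.0, -70.0]), (0.36, [277.0, 154.0], [473.0, -318.0])]
pocket_third [(0.56, [251.0, 165.0], [571.0, -311.0])]
pocket_smallest [(0.75, [292.0, 163.0], [475.0, -247.0])]
1.1
```

View pics/top1.png

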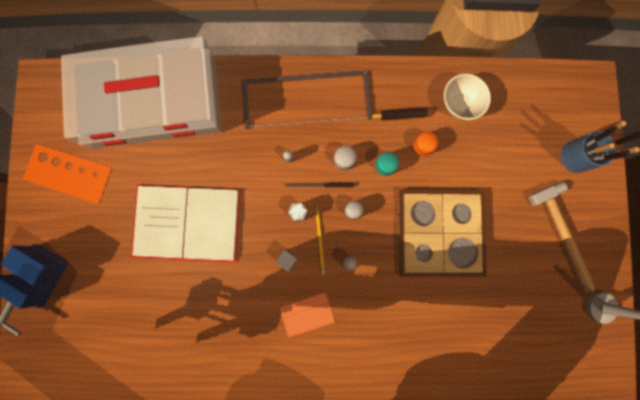

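View pics/scene1.png

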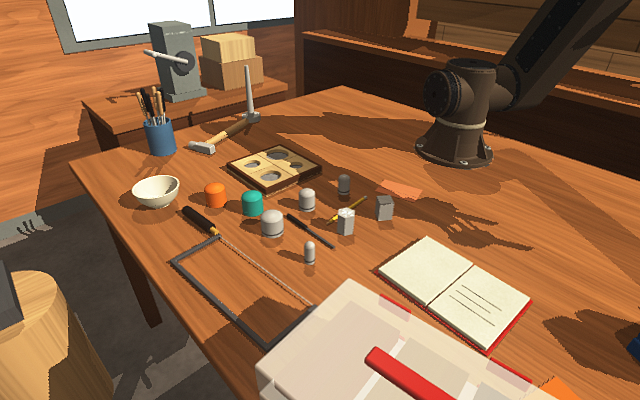

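Both views agree. The stakes are roughly at (688,-64), (570,-72), (453,-58) and (698,74). The pockets are largest (472,-327), second (561,-236), third (565,-326) and smallest (472,-233), and their apparent sizes match in the top view (rims at px (463,252), (423,213), (462,213), (424,253)). Turquoise is at px (388,163) and orange at px (426,143). Next I'll move over the stakes and look with the wrist camera.

Emit:
move_arm(
  commands=[
    [[0.6,-1,0],0,1],
    [[0.6,-1,0],0,1],
    [[0.6,-1,0],0,1],
    [[0.6,-1,0],0,1],
    [[0.6,-1,0],0,1],
    [[0.6,-1,0],0,1],
    [[0.6,-1,0],0,1],
    [[0.6,-1,0],0,1],
    [[0.6,-1,0],0,1],
    [[0.6,-1,0],0,1],
    [[0.6,-1,0],0,1],
    [[0.6,-1,0],0,1],
    [[0.6,-1,0],0,1],
    [[0.6,-1,0],0,1],
    [[0.6,-1,0],0,1],
    [[0.6,-1,0],0,1],
    [[0.6,-1,0],0,1],
    [[0.6,-1,0],0,1],
    [[0.6,-1,0],0,1],
    [[0.6,-1,0],0,1],
  ],
)

```text
t: 2.77
eef_pos: [547.6, -5.4, 404.9]
tcp_rot: [3.141, 0.0, 2.838]
ft_force: [0.3, 0.4, -0.0]
opening: 0.999
grip_force: 0.0
```

```bash
cat > w.py <<'E'
import sys
from h import *
s=env.state(); print(s['t'],np.round(s['eef_pos'],1),np.round(s['tcp_rot'],3),np.round(s['joints'],2),np.round(s['ft_force'],1),s['opening'])
p=read_camera('wrist'); save(p,sys.argv[1]); print(np.round(ray(p,320,200),2).tolist())
for n in sys.argv[2:]:
    z=25 if 'stake' in n else 12
    print(n,[(round(r['confidence'],2),np.round(r['at']).tolist(),np.round(at_z(p,*r['at'],z)[:2]).tolist()) for r in search_frame(n,p)[:4]])
E
python3 w.py w1.png stake_largest stake_second stake_third stake_smallest stake_hexagonal stake_square
```

```text
2.7667 [547.6  -5.4 404.9] [3.141 0.    2.838] [-0.13  0.38  1.75  0.    1.01 -1.4 ] [ 0.3  0.4 -0. ] 0.9987483824459407
[[470.49, 18.34, 383.82], [0.28, -0.09, -0.96]]
stake_largest [(0.96, [243.0, 289.0], [659.0, -144.0]), (0.65, [206.0, 340.0], [719.0, -223.0]), (0.41, [372.0, 72.0], [457.0, 80.0])]
stake_second [(0.89, [267.0, 212.0], [570.0, -78.0])]
stake_third [(0.68, [242.0, 110.0], [452.0, -65.0])]
stake_smallest []
stake_hexagonal [(0.89, [372.0, 178.0], [568.0, 50.0])]
stake_square [(0.55, [370.0, 72.0], [456.0, 78.0])]
```

View pics/w1.png

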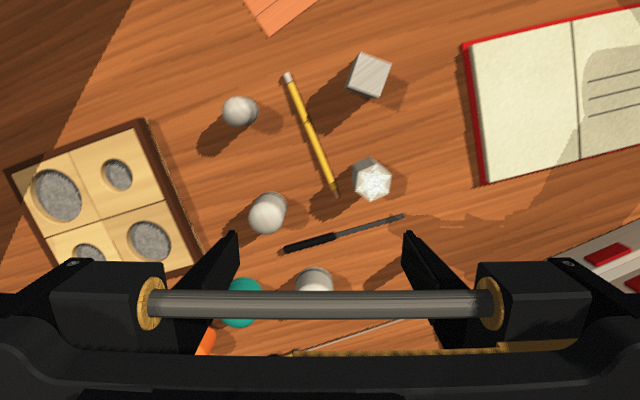

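The wrist view shows second (267,212), third (242,110), hex (372,178) and square (370,72). The largest, at (315,280), is partly hidden by the gripper. I'll fit model silhouettes to the cut-outs to refine positions.

```bash
cat >> h.py <<'E'
from scipy.optimize import least_squares
def proj(p,P):
    K=np.array([[p['fx'],0,p['cx']],[0,p['fy'],p['cy']],[0,0,1.]])
    return cv2.projectPoints(np.asarray(P,float),np.array(p['rvec'],float),np.array(p['tvec'],float),K,np.array(p['D'],float))[0][:,0]
A=np.linspace(0,2*np.pi,60,endpoint=False)
def cen(p,xy,rings):
    P=np.vstack([np.c_[xy[0]+r*np.cos(A),xy[1]+r*np.sin(A),0*A+z] for r,z in rings])
    M=cv2.moments(cv2.convexHull(proj(p,P).astype(np.float32)))
    return np.array([M['m10'],M['m01']])/M['m00']
DIA={'stake_largest':50,'stake_second':40,'stake_third':31,'stake_smallest':22}
def stake(p,n,guess,base=0):
    r=DIA[n]/2; rings=[(r,base),(r,base+42),(r*.75,base+48),(r*.3,base+52)]
    out=[]
    for d in cut_out(n,p)[:4]:
        m=d['region']; c=np.argwhere(m).mean(0)[::-1]
        s=least_squares(lambda q:cen(p,q,rings)-c,guess)
        P=np.vstack([np.c_[s.x[0]+a*np.cos(A),s.x[1]+a*np.sin(A),0*A+z] for a,z in rings])
        out.append((round(d['confidence'],2),np.round(s.x,1).tolist(),int(m.sum()),int(cv2.contourArea(cv2.convexHull(proj(p,P).astype(np.float32))))))
    return out
def pocket(p,n):
    return [(round(d['confidence'],2),np.round(at_z(p,*np.argwhere(d['region']).mean(0)[::-1],20)[:2],1).tolist(),int(d['region'].sum())) for d in cut_out(n,p)[:3]]
E
cat > b.py <<'E'
from h import *
G={'stake_largest':(688,-64),'stake_second':(570,-72),'stake_third':(453,-60),'stake_smallest':(698,74)}
for c in ['top','scene','wrist']:
    p=read_camera(c); print(c)
    for n,g in G.items(): print(n,stake(p,n,g))
    for n in ['largest','second','third','smallest']: print('pocket',n,pocket(p,'pocket_'+n))
E
python3 b.py
```

```text
top
stake_largest [(0.63, [676.3, -89.7], 399, 446), (0.6, [691.7, -58.8], 389, 445), (0.56, [724.4, -245.6], 486, 475)]
stake_second []
stake_third []
stake_smallest [(0.59, [699.0, 72.1], 45, 107)]
pocket largest [(0.74, [471.6, -324.0], 1426)]
pocket second [(0.95, [561.6, -235.3], 1548), (0.27, [692.2, -59.1], 403)]
pocket third [(0.83, [560.8, -324.9], 1461)]
pocket smallest [(0.93, [472.1, -233.9], 1488)]
scene
stake_largest [(0.72, [688.0, -64.0], 469, 577), (0.7, [688.0, -64.0], 484, 577), (0.69, [688.0, -64.0], 570, 577), (0.54, [531.7, -8.2], 396, 498)]
stake_second [(0.75, [569.9, -73.7], 363, 358)]
stake_third [(0.64, [596.1, 5.5], 420, 298), (0.47, [453.0, -60.0], 202, 230)]
stake_smallest [(0.52, [690.7, 74.9], 250, 243), (0.5, [690.4, 66.0], 423, 240)]
pocket largest [(0.57, [474.4, -319.8], 409)]
pocket second [(0.9, [562.2, -232.6], 543), (0.29, [561.7, -321.4], 480)]
pocket third [(0.57, [562.9, -321.6], 414)]
pocket smallest [(0.69, [474.4, -231.1], 477)]
wrist
stake_largest [(0.93, [674.3, -152.1], 564, 1733), (0.81, [675.8, -59.9], 795, 1733), (0.58, [688.0, -64.0], 346, 1718), (0.49, [471.2, -320.1], 4540, 2240)]
stake_second [(0.86, [570.7, -77.2], 1244, 1270)]
stake_third [(0.7, [451.9, -64.7], 895, 912)]
stake_smallest []
pocket largest [(0.71, [471.5, -323.2], 4521), (0.45, [571.7, -77.9], 1305)]
pocket second [(0.97, [556.5, -231.2], 3944), (0.61, [472.0, -234.0], 5094)]
pocket third [(0.77, [540.1, -320.0], 2119)]
pocket smallest [(0.79, [472.2, -234.0], 5203), (0.71, [571.6, -78.2], 1216), (0.15, [457.7, 76.9], 1441)]
```

Emit:
move_arm(
  commands=[
    [[0.9,-0.4,0],0.76,1],
    [[0.9,-0.4,0],0.76,1],
    [[0.9,-0.4,0],0.76,1],
    [[0.9,-0.4,0],0.76,1],
    [[0.9,-0.4,0],0.76,0.5],
    [[0,0,0],0,0.5],
    [[0,0,0],0,0.5],
  ],
)

```text
t: 5.05
eef_pos: [682.6, -64.2, 403.7]
tcp_rot: [3.141, -0.001, 3.141]
ft_force: [-0.4, -0.1, 0.4]
opening: 0.845
grip_force: 0.0
```

```bash
sed -i 's/-c,guess)/-c,guess,diff_step=.02,x_scale=100.)/' h.py
cat > c.py <<'E'
import sys
from h import *
s=env.state(); print(s['t'],np.round(s['eef_pos'],1),np.round(s['tcp_rot'],3),np.round(s['ft_force'],1),s['opening'],np.round(s['joints'],2))
n,x,y=sys.argv[1],float(sys.argv[2]),float(sys.argv[3]); base=float(sys.argv[5]) if len(sys.argv)>5 else 0
for c in ['wrist','top','scene']:
    p=read_camera(c); print(c,stake(p,n,(x,y),base))
    if c=='wrist': save(p,sys.argv[4])
E
python3 c.py stake_largest 688 -64 w2.png; python3 c.py stake_smallest 698 74 w2.png
```

```text
5.05 [682.6 -64.2 403.7] [ 3.141e+00 -1.000e-03  3.141e+00] [-0.4 -0.1  0.4] 0.8445990810648879 [-0.19  0.58  1.4   0.    1.17 -1.76]
wrist [(0.67, [724.5, -245.3], 2055, 2059), (0.61, [690.0, -57.6], 1896, 1825), (0.59, [676.8, -154.8], 1986, 1971)]
top [(0.78, [725.6, -252.1], 369, 477)]
scene [(0.84, [724.6, -244.5], 419, 481), (0.7, [688.8, -55.3], 601, 585), (0.67, [676.7, -151.2], 457, 504)]
5.35 [681.4 -63.2 405.3] [ 3.142  0.    -3.141] [ 0.6 -0.2 -0.6] 0.7569034230896109 [-0.19  0.58  1.4   0.    1.17 -1.76]
wrist [(0.68, [694.1, 71.9], 547, 555)]
top [(0.44, [691.9, 70.8], 99, 106)]
scene [(0.66, [692.5, 74.4], 215, 244)]
```

View pics/w2.png

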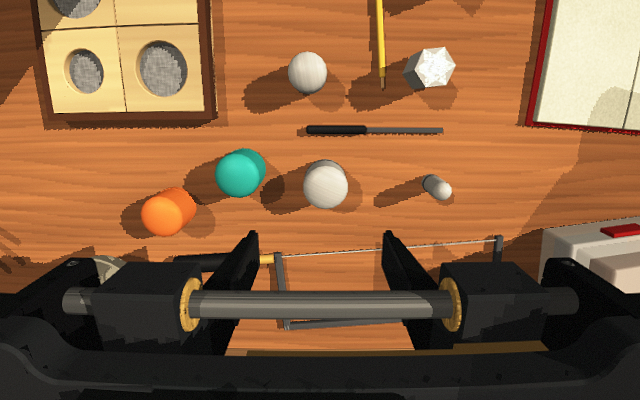

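The largest sits at px (325,185), with turquoise 97 mm to its left. Its position is (690,-57.5), and all cameras agree on that. Grasping it now.

Emit:
move_arm(
  commands=[
    [[0.27,0.2,-0.67],0,0.5],
    [[0,0,-1],0,0.5],
    [[0,0,-1],0,0.5],
    [[0,0,-1],0,0.5],
    [[0,0,-1],0,0.5],
    [[0,0,-1],0,0.5],
    [[0,0,-1],0,0.5],
    [[0,0,0],0,0.5],
    [[0,0,0],0,-1],
    [[0,0,0],0,-1],
    [[0,0,0],0,-1],
    [[0,0,0],0,-1],
    [[0,0,0],0,-1],
    [[0,0,0],0,-1],
    [[0,0,0],0,-1],
    [[0,0,0],0,-1],
  ],
)

```text
t: 6.98
eef_pos: [690.4, -57.7, 206.8]
tcp_rot: [-3.141, 0.003, -3.141]
ft_force: [-0.6, -0.1, 7.1]
opening: 0.52
grip_force: 30.0
```

Emit:
move_arm(
  commands=[
    [[0,0,0.4],0,-1],
    [[0,0,0.6],0,-1],
    [[0,0,1],0,-1],
    [[0,0,1],0,-1],
    [[0,0,1],0,-1],
    [[-0.26,-0.32,0],0,-1],
    [[-0.52,-0.635,0],0,-1],
    [[-0.52,-0.635,0],0,-1],
    [[-0.52,-0.635,0],0,-1],
    [[-0.52,-0.635,0],0,-1],
    [[-0.52,-0.635,0],0,-1],
    [[-0.52,-0.635,0],0,-1],
    [[-0.52,-0.635,0],0,-1],
    [[-0.52,-0.635,0],0,-1],
    [[-0.52,-0.635,0],0,-1],
    [[-0.52,-0.635,0],0,-1],
    [[-0.52,-0.635,0],0,-1],
    [[-0.52,-0.635,0],0,-1],
    [[-0.52,-0.635,0],0,-1],
    [[-0.26,-0.32,0],0,-1],
  ],
)

```text
t: 8.65
eef_pos: [469.3, -326.0, 323.9]
tcp_rot: [3.141, -0.002, 3.14]
ft_force: [-0.4, -0.9, -6.7]
opening: 0.521
grip_force: 30.0
```

```bash
python3 w.py w3.png pocket_largest pocket_second pocket_third pocket_smallest
```

```text
8.65 [ 469.3 -326.   323.9] [ 3.141e+00 -2.000e-03  3.140e+00] [-0.72  0.51  1.78 -0.    0.85 -2.29] [-0.4 -0.9 -6.7] 0.5209366725660673
[[388.49, -326.56, 303.03], [0.29, 0.0, -0.96]]
pocket_largest [(0.63, [324.0, 179.0], [457.0, -322.0])]
pocket_second [(0.64, [418.0, 254.0], [534.0, -228.0])]
pocket_third [(0.62, [312.0, 323.0], [615.0, -335.0])]
pocket_smallest [(0.73, [416.0, 194.0], [471.0, -235.0])]
```

View pics/w3.png

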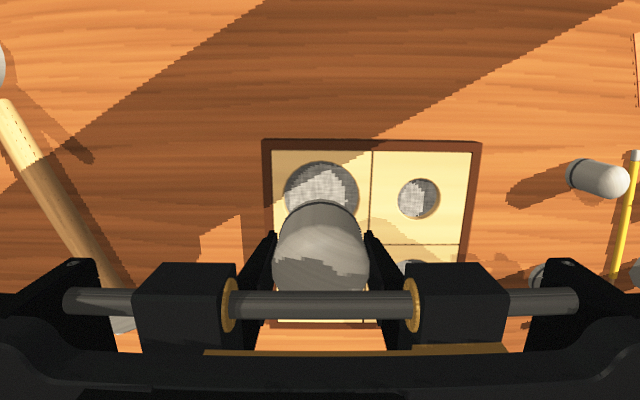

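The stake is centred over its pocket (pocket px (321,188), stake px column 321). Lowering.

Emit:
move_arm(
  commands=[
    [[0,0,-0.8],0,-1],
    [[0,0,-1],0,-1],
    [[0,0,-0.8],0,-1],
    [[0,0,-0.5],0,-1],
    [[0,0,-0.3],0,-1],
    [[0,0,-0.15],0,-1],
    [[0,0,0],0,-1],
    [[0,0,0],0,-1],
  ],
)

```text
t: 9.57
eef_pos: [472.2, -324.1, 218.8]
tcp_rot: [-3.141, 0.001, -3.14]
ft_force: [0.3, -0.1, -7.5]
opening: 0.522
grip_force: 30.0
```

Emit:
move_arm(
  commands=[
    [[0,0,-0.03],0,-1],
    [[0,0,-0.02],0,-1],
    [[0,0,0],0,0.35],
    [[0,0,0],0,0.35],
    [[0,0,0],0,0.35],
    [[0,0,0],0,0.35],
    [[0,0,0.3],0,0.35],
    [[0,0,1],0,0.35],
    [[0,0,1],0,0.35],
    [[0,0,1],0,0.35],
    [[0,0,1],0,0.35],
    [[0,0,1],0,0.35],
    [[0,0,1],0,0.35],
  ],
)

```text
t: 10.65
eef_pos: [471.3, -324.2, 408.0]
tcp_rot: [-3.141, 0.0, -3.141]
ft_force: [1.0, -0.3, -0.5]
opening: 0.672
grip_force: 0.0
```

```bash
python3 c.py stake_largest 472 -324 w4.png 12;  python3 c.py stake_second 570 -76 w4.png
```

```text
10.65 [ 471.3 -324.2  408. ] [-3.141  0.    -3.141] [ 1.  -0.3 -0.5] 0.6722721618677758 [-0.72  0.41  1.69  0.    1.04 -2.29]
wrist [(0.73, [471.4, -324.3], 1768, 1907), (0.66, [692.5, -252.7], 690, 1705)]
top [(0.98, [674.0, -152.3], 442, 466), (0.7, [473.7, -295.3], 566, 503), (0.63, [721.6, -241.6], 474, 486), (0.51, [470.0, -312.5], 258, 508)]
scene [(0.83, [685.1, -137.0], 500, 528), (0.68, [470.6, -322.3], 292, 320), (0.59, [733.2, -225.3], 463, 506)]
10.95 [ 471.4 -324.3  404.9] [ 3.141e+00 -1.000e-03 -3.141e+00] [-1.  -0.8 -0.8] 0.6781382583471706 [-0.72  0.42  1.69  0.    1.04 -2.29]
wrist [(0.67, [570.9, -76.8], 1368, 1414)]
top [(0.82, [568.6, -77.0], 236, 280)]
scene [(0.78, [570.1, -73.9], 356, 358)]
```

View pics/w4.png

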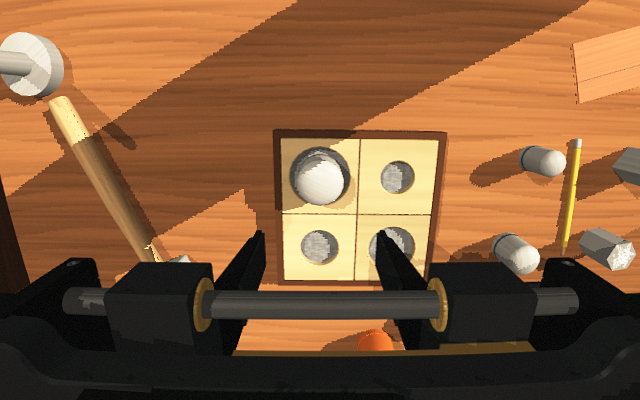

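The largest is standing in its pocket at px (319,178). The second stake is at (570.5,-76.5).

Emit:
move_arm(
  commands=[
    [[0.366,0.918,0],0,0.35],
    [[0.366,0.918,0],0,0.35],
    [[0.366,0.918,0],0,0.35],
    [[0.366,0.918,0],0,0.35],
    [[0.366,0.918,0],0,0.35],
    [[0.366,0.918,0],0,0.35],
    [[0.366,0.918,0],0,0.35],
    [[0.366,0.918,0],0,0.35],
    [[0.366,0.918,0],0,0.35],
    [[0,0,0],0,0.35],
    [[0,0,-0.7],0,0.35],
    [[0,0,-1],0,0.35],
    [[0,0,-1],0,0.35],
    [[0,0,-1],0,0.35],
    [[0,0,-0.8],0,0.35],
    [[0,0,0],0,0.35],
  ],
)

```text
t: 12.58
eef_pos: [569.6, -76.8, 266.3]
tcp_rot: [3.14, -0.007, 3.142]
ft_force: [-0.6, -0.7, 0.2]
opening: 0.676
grip_force: 0.0
```

Emit:
move_arm(
  commands=[
    [[0,0,-0.8],0,0.35],
    [[0,0,-0.8],0,0.35],
    [[0,0,-0.5],0,0.35],
    [[0,0,-0.1],0,0.35],
    [[0,0,0],0,0.35],
    [[0,0,0],0,-1],
    [[0,0,0],0,-1],
    [[0,0,0],0,-1],
    [[0,0,0],0,-1],
    [[0,0,0],0,-1],
    [[0,0,0],0,-1],
    [[0,0,0],0,-1],
    [[0,0,0],0,-1],
  ],
)

```text
t: 13.67
eef_pos: [570.6, -76.6, 205.5]
tcp_rot: [-3.141, 0.001, -3.141]
ft_force: [-1.0, 0.4, 7.2]
opening: 0.42
grip_force: 30.0
```

Emit:
move_arm(
  commands=[
    [[0,0,0.4],0,-1],
    [[0,0,0.6],0,-1],
    [[0,0,1],0,-1],
    [[0,0,1],0,-1],
    [[0,0,1],0,-1],
    [[-0.035,-0.66,0],0,-1],
    [[-0.035,-0.66,0],0,-1],
    [[-0.035,-0.66,0],0,-1],
    [[-0.035,-0.66,0],0,-1],
    [[-0.035,-0.66,0],0,-1],
    [[-0.035,-0.66,0],0,-1],
    [[-0.035,-0.66,0],0,-1],
    [[-0.035,-0.66,0],0,-1],
    [[0,0,0],0,-1],
    [[0,0,-0.8],0,-1],
    [[0,0,-0.8],0,-1],
    [[0,0,0],0,-1],
  ],
)

```text
t: 15.08
eef_pos: [561.1, -234.3, 273.3]
tcp_rot: [3.138, -0.006, 3.142]
ft_force: [-1.7, 0.1, -4.4]
opening: 0.419
grip_force: 30.0
```

```bash
python3 w.py w5.png
```

```text
15.0833 [ 561.1 -234.3  273.3] [ 3.138 -0.006  3.142] [-0.5   0.62  1.72  0.    0.8  -2.08] [-1.7  0.1 -4.4] 0.4191319595963055
[[480.16, -234.89, 252.71], [0.29, 0.0, -0.96]]
```

View pics/w5.png

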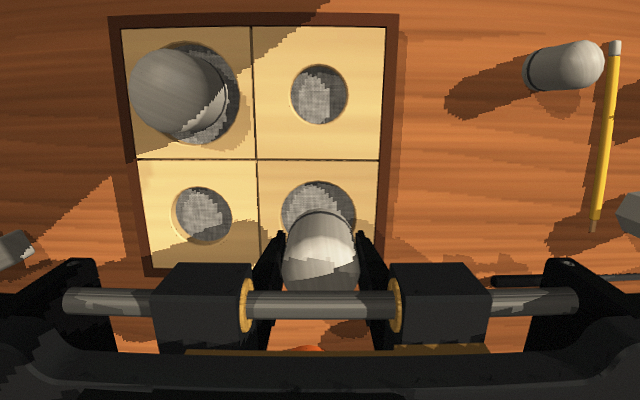

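Stake and pocket line up (columns 320 and 319). Lowering and releasing.

Emit:
move_arm(
  commands=[
    [[0,0,-0.8],0,-1],
    [[0,0,-0.6],0,-1],
    [[0,0,-0.35],0,-1],
    [[0,0,-0.15],0,-1],
    [[0,0,0],0,-1],
    [[0,0,-0.05],0,-1],
    [[0,0,-0.05],0,-1],
    [[0,0,0],0,0.18],
    [[0,0,0],0,0.18],
    [[0,0,0],0,0.18],
    [[0,0,0],0,0.18],
    [[0,0,0.3],0,0.18],
    [[0,0,1],0,0.18],
    [[0,0,1],0,0.18],
    [[0,0,1],0,0.18],
    [[0,0,1],0,0.18],
    [[0,0,1],0,0.18],
    [[0,0,1],0,0.18],
    [[0,0,0],0,0.18],
  ],
)

```text
t: 16.72
eef_pos: [562.1, -235.0, 412.4]
tcp_rot: [-3.137, 0.008, -3.141]
ft_force: [0.7, 0.5, 0.4]
opening: 0.59
grip_force: 0.0
```

```bash
python3 c.py stake_second 562 -235 w6.png 12;  python3 c.py stake_third 452 -65 w6.png
```

```text
16.7167 [ 562.1 -235.   412.4] [-3.137  0.008 -3.141] [0.7 0.5 0.4] 0.5903956389547526 [-0.5   0.46  1.59  0.    1.08 -2.08]
wrist []
top [(0.25, [563.3, 48.9], 242, 279)]
scene [(0.55, [562.3, -231.8], 252, 298)]
17.0167 [ 562.  -235.   404.5] [ 3.141e+00 -2.000e-03 -3.141e+00] [-0.3  0.2 -0. ] 0.5897482577613395 [-0.5   0.47  1.6   0.    1.08 -2.08]
wrist [(0.82, [451.8, -65.3], 1171, 1190)]
top [(0.58, [450.6, -66.1], 161, 170)]
scene [(0.47, [448.8, -63.1], 206, 228)]
```

Emit:
move_arm(
  commands=[
    [[-0.526,0.808,0],0,0.18],
    [[-0.526,0.808,0],0,0.18],
    [[-0.526,0.808,0],0,0.18],
    [[-0.526,0.808,0],0,0.18],
    [[-0.526,0.808,0],0,0.18],
    [[-0.526,0.808,0],0,0.18],
    [[-0.526,0.808,0],0,0.18],
    [[0,0,0],0,0.18],
    [[0,0,-0.7],0,0.18],
    [[0,0,-1],0,0.18],
    [[0,0,-1],0,0.18],
    [[0,0,-1],0,0.18],
    [[0,0,-0.8],0,0.18],
    [[0,0,0],0,0.18],
  ],
)

```text
t: 18.48
eef_pos: [451.3, -65.5, 267.3]
tcp_rot: [3.14, -0.006, 3.142]
ft_force: [-0.7, 0.3, 0.4]
opening: 0.593
grip_force: 0.0
```

```bash
python3 w.py w6.png
```

```text
18.4833 [451.3 -65.5 267.3] [ 3.14  -0.006  3.142] [-0.29  0.47  2.1   0.    0.57 -1.86] [-0.7  0.3  0.4] 0.5929275269466353
[[370.33, -66.05, 246.71], [0.29, 0.0, -0.96]]
```

View pics/w6.png

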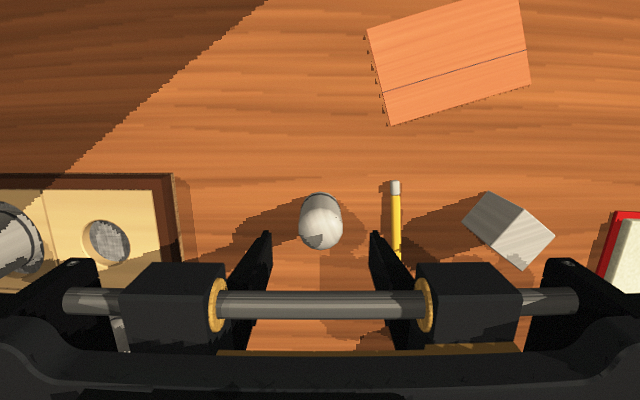

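Stake third is centred between the fingers at px (321,220). The pencil at column 395 is about 50 mm away, which leaves room.

Emit:
move_arm(
  commands=[
    [[0,0,-0.8],0,0.18],
    [[0,0,-0.8],0,0.18],
    [[0,0,-0.5],0,0.18],
    [[0,0,-0.1],0,0.18],
    [[0,0,0],0,0.18],
    [[0,0,0],0,-1],
    [[0,0,0],0,-1],
    [[0,0,0],0,-1],
    [[0,0,0],0,-1],
    [[0,0,0],0,-1],
    [[0,0,0],0,-1],
    [[0,0,0],0,-1],
    [[0,0,0],0,-1],
  ],
)

```text
t: 19.62
eef_pos: [451.7, -65.3, 205.3]
tcp_rot: [-3.141, 0.001, -3.141]
ft_force: [-0.8, 1.0, 8.0]
opening: 0.309
grip_force: 30.0
```

Emit:
move_arm(
  commands=[
    [[0,0,0.4],0,-1],
    [[0,0,0.6],0,-1],
    [[0,0,1],0,-1],
    [[0,0,1],0,-1],
    [[0,0,1],0,-1],
    [[0.335,-0.787,0],0,-1],
    [[0.335,-0.787,0],0,-1],
    [[0.335,-0.787,0],0,-1],
    [[0.335,-0.787,0],0,-1],
    [[0.335,-0.787,0],0,-1],
    [[0.335,-0.787,0],0,-1],
    [[0.335,-0.787,0],0,-1],
    [[0.335,-0.787,0],0,-1],
    [[0.335,-0.787,0],0,-1],
    [[0.335,-0.787,0],0,-1],
    [[0.335,-0.787,0],0,-1],
    [[0,0,0],0,-1],
    [[0,0,-0.8],0,-1],
    [[0,0,-0.8],0,-1],
    [[0,0,0],0,-1],
  ],
)

```text
t: 21.28
eef_pos: [561.1, -324.3, 272.2]
tcp_rot: [3.137, -0.006, 3.142]
ft_force: [-0.0, 0.1, -4.9]
opening: 0.31
grip_force: 30.0
```

```bash
python3 w.py w7.png
```

```text
21.2833 [ 561.1 -324.3  272.2] [ 3.137 -0.006  3.142] [-0.63  0.67  1.62  0.    0.86 -2.2 ] [-0.   0.1 -4.9] 0.3096193620809545
[[480.19, -324.89, 251.68], [0.29, 0.0, -0.96]]
```

View pics/w7.png

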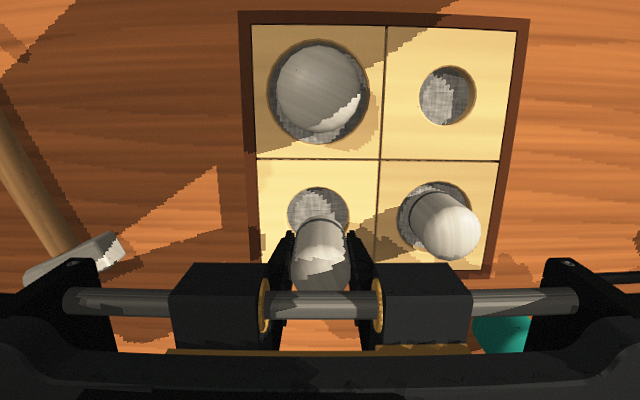

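Stake third is upright and aligned (px (320,235) over pocket (319,213)). Largest and second sit in their pockets. Lowering.

Emit:
move_arm(
  commands=[
    [[0,0,-0.8],0,-1],
    [[0,0,-0.6],0,-1],
    [[0,0,-0.35],0,-1],
    [[0,0,-0.15],0,-1],
    [[0,0,0],0,-1],
    [[0,0,-0.05],0,-1],
    [[0,0,-0.05],0,-1],
    [[0,0,0],0,0],
    [[0,0,0],0,0],
    [[0,0,0],0,0],
    [[0,0,0],0,0],
    [[0,0,0.3],0,0],
    [[0,0,1],0,0],
    [[0,0,1],0,0],
    [[0,0,1],0,0],
    [[0,0,1],0,0],
    [[0,0,1],0,0],
    [[0,0,1],0,0],
    [[0,0,0],0,0],
  ],
)

```text
t: 22.92
eef_pos: [562.2, -325.0, 412.8]
tcp_rot: [-3.136, 0.008, -3.141]
ft_force: [0.6, -0.7, 0.7]
opening: 0.501
grip_force: 0.0
```

```bash
python3 c.py stake_third 562 -325 w8.png 12;  python3 c.py stake_smallest 694 72 w8.png
```

```text
22.9167 [ 562.2 -325.   412.8] [-3.136  0.008 -3.141] [ 0.6 -0.7  0.7] 0.5013288136114218 [-0.63  0.52  1.49  0.    1.13 -2.2 ]
wrist [(0.57, [562.1, -325.0], 768, 799)]
top [(0.48, [559.6, -316.1], 113, 222)]
scene [(0.61, [558.7, -328.6], 168, 197)]
23.2167 [ 562.1 -325.   404.5] [ 3.140e+00 -2.000e-03 -3.141e+00] [-0.3  1.2 -0.2] 0.5005242848363191 [-0.63  0.53  1.49  0.    1.12 -2.2 ]
wrist [(0.95, [693.8, 70.9], 634, 663)]
top []
scene [(0.8, [693.3, 75.8], 172, 244)]
```

Emit:
move_arm(
  commands=[
    [[0.313,0.944,0],0,0],
    [[0.313,0.944,0],0,0],
    [[0.313,0.944,0],0,0],
    [[0.313,0.944,0],0,0],
    [[0.313,0.944,0],0,0],
    [[0.313,0.944,0],0,0],
    [[0.313,0.944,0],0,0],
    [[0.313,0.944,0],0,0],
    [[0.313,0.944,0],0,0],
    [[0.313,0.944,0],0,0],
    [[0.313,0.944,0],0,0],
    [[0.313,0.944,0],0,0],
    [[0.313,0.944,0],0,0],
    [[0.313,0.944,0],0,0],
    [[0,0,-0.7],0,0],
    [[0,0,-1],0,0],
    [[0,0,-1],0,0],
    [[0,0,-1],0,0],
    [[0,0,-0.8],0,0],
    [[0,0,0],0,0],
  ],
)

```text
t: 25.18
eef_pos: [692.7, 71.4, 265.4]
tcp_rot: [3.142, -0.008, -3.141]
ft_force: [0.1, 0.2, 0.0]
opening: 0.5
grip_force: 0.0
```

```bash
python3 c.py stake_smallest 694 72 w9.png
```

```text
25.1833 [692.7  71.4 265.4] [ 3.142 -0.008 -3.141] [0.1 0.2 0. ] 0.5004413700248868 [ 0.01  0.74  1.49  0.    0.92 -1.56]
wrist [(0.96, [694.1, 71.8], 1258, 1257)]
top []
scene [(0.7, [693.5, 74.8], 223, 244)]
```

View pics/w9.png

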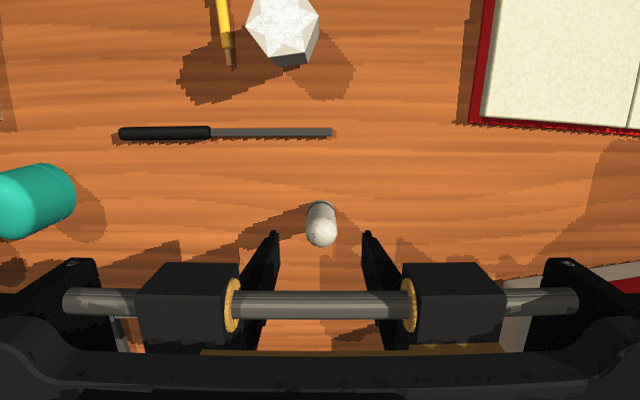

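The stake is centred between the fingers at px (321,225) and nothing is in the way. Grasping.

Emit:
move_arm(
  commands=[
    [[0,0,-0.8],0,0],
    [[0,0,-0.8],0,0],
    [[0,0,-0.5],0,0],
    [[0,0,-0.1],0,0],
    [[0,0,0],0,0],
    [[0,0,0],0,-1],
    [[0,0,0],0,-1],
    [[0,0,0],0,-1],
    [[0,0,0],0,-1],
    [[0,0,0],0,-1],
    [[0,0,0],0,-1],
    [[0,0,0],0,-1],
    [[0,0,0],0,-1],
  ],
)

```text
t: 26.57
eef_pos: [693.8, 71.5, 205.4]
tcp_rot: [3.141, 0.001, -3.141]
ft_force: [-0.5, 0.7, 5.4]
opening: 0.221
grip_force: 30.0
```

Emit:
move_arm(
  commands=[
    [[0,0,0.4],0,-1],
    [[0,0,0.6],0,-1],
    [[0,0,1],0,-1],
    [[0,0,1],0,-1],
    [[0,0,1],0,-1],
    [[-0.615,-0.849,0],0,-1],
    [[-0.615,-0.849,0],0,-1],
    [[-0.615,-0.849,0],0,-1],
    [[-0.615,-0.849,0],0,-1],
    [[-0.615,-0.849,0],0,-1],
    [[-0.615,-0.849,0],0,-1],
    [[-0.615,-0.849,0],0,-1],
    [[-0.615,-0.849,0],0,-1],
    [[-0.615,-0.849,0],0,-1],
    [[-0.615,-0.849,0],0,-1],
    [[-0.615,-0.849,0],0,-1],
    [[-0.615,-0.849,0],0,-1],
    [[0,0,-0.8],0,-1],
    [[0,0,-0.8],0,-1],
    [[0,0,0],0,-1],
  ],
)

```text
t: 28.23
eef_pos: [471.2, -234.4, 274.2]
tcp_rot: [3.139, -0.004, 3.14]
ft_force: [-0.5, 1.1, -2.7]
opening: 0.218
grip_force: 30.0
```

```bash
python3 w.py w10.png
```

```text
28.2333 [ 471.2 -234.4  274.2] [ 3.139 -0.004  3.14 ] [-0.59  0.53  1.93  0.    0.69 -2.16] [-0.5  1.1 -2.7] 0.21770169990846389
[[390.32, -234.91, 253.43], [0.29, 0.0, -0.96]]
```

View pics/w10.png

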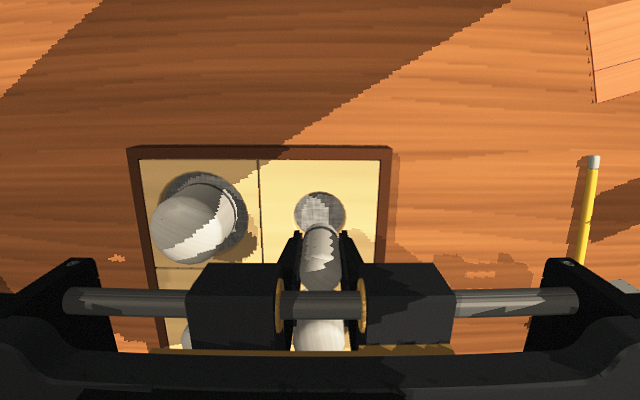

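Aligned (stake column 321, pocket column 319). Lowering and releasing.

Emit:
move_arm(
  commands=[
    [[0,0,-0.8],0,-1],
    [[0,0,-0.6],0,-1],
    [[0,0,-0.35],0,-1],
    [[0,0,-0.15],0,-1],
    [[0,0,0],0,-1],
    [[0,0,-0.05],0,-1],
    [[0,0,-0.05],0,-1],
    [[0,0,0],0,-0.2],
    [[0,0,0],0,-0.2],
    [[0,0,0],0,-0.2],
    [[0,0,0],0,-0.2],
    [[0,0,0.3],0,-0.2],
    [[0,0,1],0,-0.2],
    [[0,0,1],0,-0.2],
    [[0,0,1],0,-0.2],
    [[0,0,1],0,-0.2],
    [[0,0,1],0,-0.2],
    [[-0.5,0,1],0,-0.2],
    [[-0.5,0,0],0,-0.2],
    [[0,0,0],0,-0.2],
  ],
)

```text
t: 29.95
eef_pos: [440.4, -233.7, 407.9]
tcp_rot: [-3.14, 0.002, 3.141]
ft_force: [0.5, -0.3, -0.5]
opening: 0.398
grip_force: 0.0
```

```bash
python3 c.py stake_smallest 472 -234 w11.png 12; python3 - <<'E'
from h import *
a=read_camera('scene')['image'][120:280,180:440]; b=cv2.imread('pics/w11.png')
a=cv2.resize(cv2.cvtColor(a,cv2.COLOR_RGB2BGR),(520,320),interpolation=cv2.INTER_CUBIC)
cv2.imwrite('pics/fin.png',np.vstack([a,cv2.copyMakeBorder(b[60:330,60:580],0,0,0,0,0)]))
E
```

```text
29.95 [ 440.4 -233.7  407.9] [-3.140e+00  2.000e-03  3.141e+00] [ 0.5 -0.3 -0.5] 0.39750651685923066 [-0.62  0.31  1.86 -0.    0.97 -2.19]
wrist [(0.94, [472.7, -233.9], 458, 487), (0.36, [462.0, -316.4], 3220, 527)]
top [(0.61, [476.0, -235.7], 54, 117)]
scene []
```

View pics/fin.png

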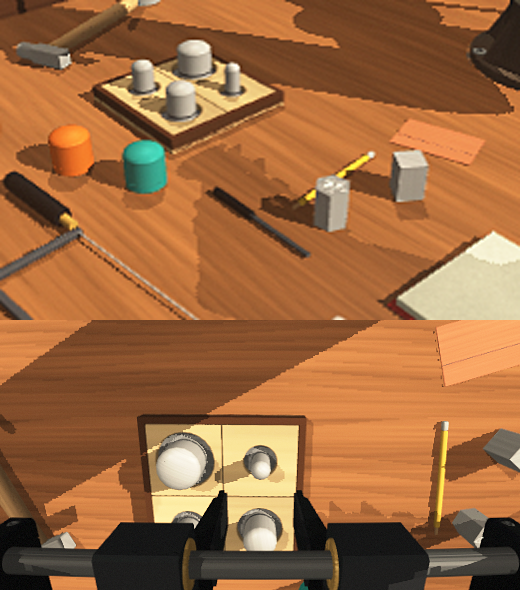

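All four stakes stand upright in their pockets (crop px (194,58), (181,99), (143,76), (233,78)). The hex and square stakes are still standing, and the gripper is clear.

```bash
python3 -c "from cell import env; print(env.job_done())"
```

```text
the job is handed in; nothing more can be done
None
```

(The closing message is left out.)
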